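# Cock the sprung side pusher of an inspection fixture

### The job

Two sprung pushers stand on the inspection fixture; one is already held back by its stop pin, the other still stands out into the nest where the part has to go. With the fingertips, push the nose of the one standing out back past its stop pin and let it go, so that it springs back against the pin and stays caught at mid travel. Touch neither stop pin, leave the pusher that is already caught as it is, do not disturb the things standing around, and finish clear of everything.

Things in the scene. Friction and masses are not known exactly. Their poses are not given: they have to be found in the camera images.
- fixture: Fixed dark grey plate 340 x 300 x 16 mm on the table. Origin at the centre of its underside; x roughly away from the robot (within 0.35 rad), y left, z up. Near half: nest with 3 rest pads 6 mm high and 2 locating pins 26 mm high at (-155, -60), (-155, 60) mm. Far half: two alike pusher units side by side along the plate's x, about 130 mm apart, noses to the nest; which is left or right changes.
- unit_a: Fixed pusher unit, grey and steel. The unit that is already caught. 60 mm wide, x 2 to 152 mm. Origin on the fixture plate's top, on the middle line, 12 mm behind the nose face when fully out; x = push direction (nest to spring housing, roughly away from the robot), y across, z up. Rails 30 mm high beside the slide from x = 4, bridge 52 mm high at x = 76 to 94, housing 44 mm high behind.
- unit_b: Fixed pusher unit, grey and steel. The unit whose nose still stands out. Same shape, origin and axes as unit_a: x = push direction, origin on the plate's top, 12 mm behind the nose face when fully out. The slide's sloped catch lifts the stop pin on the way in; the pin drops behind the catch once past it, and on release the slide springs back only until the catch meets the pin.
- slide_a (a joint): Travel (m) of unit_a's slide, same as slide_b in every way. Starts caught on its pin at about 0.022 and should stay so.
- slide_b (a joint): Travel (m) of unit_b's slide, the one to push. 0 = fully out, where it starts; grows as pushed in; hard stop at 0.040. Spring force outwards 5.4 N at 0, 10.2 N at 0.040, plus about 2 N of rubbing and pin when pushed. Caught by the pin at about 0.022 when let go from beyond 0.025; let go before 0.024 it may spring all the way out.
- face_a (a point): Centre of the flat upright front face of the unit's steel nose plate, moving with the slide; axes as the unit's. Nose plate 44 mm wide, 12 mm thick, from 12 to 58 mm above the fixture plate's top; this point 35 mm above it. At least 35 mm in front of it is free, apart from a rest pad 6 mm high. The unit that is already caught.
- face_b (a point): Centre of the flat upright front face of the unit's steel nose plate, moving with the slide; axes as the unit's. Nose plate 44 mm wide, 12 mm thick, from 12 to 58 mm above the fixture plate's top; this point 35 mm above it. At least 35 mm in front of it is free, apart from a rest pad 6 mm high. The unit whose nose still stands out.
- pin_a: Steel stop pin, 8 mm thick, upright through the bridge 85 mm behind the unit's origin (its x), black knob 18 mm across on top. Origin at its lower tip, 29 mm above the unit's origin when down, up to 8 mm higher while riding over the catch; knob top 37 mm above the pin's origin. The unit that is already caught. Not to be touched.
- pin_b: Steel stop pin, 8 mm thick, upright through the bridge 85 mm behind the unit's origin (its x), black knob 18 mm across on top. Origin at its lower tip, 29 mm above the unit's origin when down, up to 8 mm higher while riding over the catch; knob top 37 mm above the pin's origin. The unit whose nose still stands out. Not to be touched.
- part: Loose dark steel plate with a 50 mm bore and four small holes, 110 x 180 x 18 mm, the part to be measured later; lies on the table to the right of the fixture. Origin at the centre of its underside. Bystander.
- gauge: Loose steel plug gauge standing upright on the fixture plate in the nest, 50 mm or more in front of the noses and roughly midway between them; 26 mm across, 46 mm high. Origin at the centre of its underside. Bystander.
- refball: Loose reference ball: white ball on a black stand, 64 mm foot, 121 mm high, on the table left of the fixture. Origin at the centre of its underside. Bystander.
- ringgauge: Loose steel ring gauge, 60 mm across, 32 mm bore, 18 mm high, on the table left of the fixture. Origin at the centre of its underside. Bystander.

How it is judged (in metres and radians):
On the way, in this order (a step that is already met when the one before it is completed fails the run):
1. the slide standing out is pushed in past its stop pin (beyond 25 mm of travel) (value of joint slide_b above 0.025 m), for 0.05 s.
2. let go, it has sprung back and is caught on its dropped pin (value of joint slide_b between 0.0195 and 0.024 m and z of pin_b in the frame of unit_b below 0.032 m and contact force between the fingers and anything else below 0.2 N), for 0.2 s.
At the end, for the whole second after the job is handed in: Both slides rest caught on their stop pins, between 19.5 and 24.0 mm of travel and still, each pin down to within 3 mm of its lowest position (value of joint slide_b between 0.0195 and 0.024 m and z of pin_b in the frame of unit_b below 0.032 m and value of joint slide_a between 0.0195 and 0.024 m and z of pin_a in the frame of unit_a below 0.032 m and velocity of joint slide_b between -0.01 and 0.01 m/s); the robot touches nothing.
It fails at once if a stop pin is touched with more than 0.5 N (contact force between any of pin_a, pin_b and the arm above 0.5 N or contact force between any of pin_a, pin_b and the fingers above 0.5 N).
It fails at once if the pusher that is already caught is pushed or let out by more than about 3 mm, or its pin raised (value of joint slide_a above 0.0255 m or value of joint slide_a below 0.0185 m or z of pin_a in the frame of unit_a above 0.033 m).
It fails at once if a bystander is moved more than 15 mm or tipped (distance of any of part, gauge, refball, ringgauge from where it was at the start of the episode above 0.015 m or angle between any of gauge, refball's own z axis and vertical above 0.3 rad).
It also fails if it takes over 35 s, if anything falls off the work surface, if the arm or the gripper's body presses on something with over 40 N, if the wrist force passes 120 N, or if a joint passes its speed limit or range.

### The arm

A 6-joint arm with a two-finger parallel gripper is mounted at the origin on the work surface. World frame = base frame: x ahead of the robot, y to its left, z up, the work surface at z = 0. Lengths are in m, angles in degrees, forces in N, time in s.
With the tool pointing down it reaches from about 0.35 to 0.875 m from the base axis. Payload 4.2 kg.
Tool frame: the origin (TCP) lies midway between the tips of the shut fingers; the grasp point (between the pads) lies 19 mm behind it; z points along the fingers, y is the direction in which the jaws open and shut (so a half turn about z gives the same grasp; the last joint's range is limited). The gripper opens to 87 mm and grips with 3 to 60 N. Pads are 19 mm wide; open, the fingers measure 117 mm over their backs; the gripper's body (75 mm by 190 mm) begins 51 mm behind the grasp point.
Start: joints at [-53.365, 22.042, 0.453, 0, -68.411, -14.817], TCP at [0.232, -0.58, 0.187] pointing down, gripper open.
Joint ranges: [-179.83, 179.83], [-69.29, 118.12], [-61.27, 80.66], [-181.25, 117.63], [-171.15, -9.14], [-177.46, 177.46]. Speed limits (degrees/s): [159.86, 159.86, 180, 180, 180, 180].

### API

Orientations are given as a 3x3 rotation matrix whose columns are the frame's x, y, z axes.
In Python, from station import r gives the robot as it stands.
- The arm moves only by the tool play_rows, never from a script. Its argument "commands" is a list that holds one entry, the list of rows, each a list of 7 numbers: the shift along the world's x, y, z in m, then the turn, a rotation vector about the world's x, y, z in rad, then the closure, from 0 (fully open) to 1 (shut). A call has 1 to 5 rows; each row is the pose to reach, as a shift and turn from the pose commanded when the call began; what a row does not reach only later rows make up. A row lasts 1/10 s, in which the tool goes at most 50 mm and 8.59 degrees, less where a joint would pass 70% of its speed; a pose out of reach is approached as far as the arm can. A call with a gripper value outside its range is refused whole. The fingers move at their own pace and stop on an object; the grip force is fixed at half the most. Time passes only in rows, so rows that repeat a pose let the fingers close. It gives the time, the measured TCP pose, the force and the opening at its end, in the units of the state.
- r.sense(): the state, without advancing time (a new reading comes with each control period).
- r.capture(name): name is "side" or "top" or "wrist"; returns a dict with "image" (480x640x3 uint8, red, green, blue), "range_z" (480x640 float32, m along the optical axis (not along the pixel's ray), 0 where there is no reading), "intrinsics" (3x3 intrinsics, pixels), "extrinsics" (4x4, takes a point from camera to world coordinates); the wrist camera has in their place "mount" (4x4, takes a point from camera to tool coordinates, whose origin is the TCP and whose axes are the flange's). Camera axes: x right, y up, looking along -z (the intrinsics and any distortion apply to the point x, -y, -z); pixel columns grow to the right and rows downward; lengths in m; the calibration is good to about 2 mm. A picture is of the moment at which its call begins: read the wrist's pose just before it.
- r.finish_job(): hands the job in, once; it reports no verdict.
The state is a dict: "time_s": time; "joints": joint angles; "joint_velocities": joint speeds; "effort": joint torques, N m; "tcp_pos": TCP position; "ee_rot": TCP orientation; "wrist_force": force on the tool from outside, world axes, zero at the start; "moment": the same for the moment, N m; "gripper_width": opening from 0.0 (shut) to 1.0 (fully open).
Only numpy, scipy, OpenCV 4.12 (cv2) and the standard library are available. Lean on these libraries where they do the work, as an engineer would, in place of code of your own. Each camera call takes 0.05 s, during which the arm holds its last target. There are 200 camera calls.

## Working session

There is one attempt and no reset: what is moved stays moved. The work goes in short steps, Python scripts to look and compute and a tool call to move; the robot and the scene stay as the last step left them, time stands still between calls to the robot, and variables do not carry over. Pictures are saved under pics/ and viewed, about 8 in all and at most 12, crops included, and the job is handed in when it is done.

Besides the shell and the picture viewer there is one more tool, called after "Emit:" by a JSON object that holds its "op" and its "data", one argument or row to a line. play_rows: Moves the arm, as the interface text tells. Its arguments: {"type":"object","properties":{"commands":{"type":"array","items":{"type":"array","items":{"type":"array","items":{"type":"number"}}}}},"required":["commands"]}

```bash
mkdir -p pics
cat > h.py <<'E'
import numpy as np, cv2
from station import r
def cloud(c):
    K=c["intrinsics"];z=c["range_z"];v,u=np.indices(z.shape)
    X=(u-K[0,2])/K[0,0]*z;Y=-(v-K[1,2])/K[1,1]*z
    P=np.stack([X,Y,-z],-1);T=c["extrinsics"]
    return P@T[:3,:3].T+T[:3,3]
E
python3 - <<'E'
from h import *
s=r.sense();print(s["tcp_pos"],s["ee_rot"],s["gripper_width"],s["time_s"])
for n in("top","side"):
    c=r.capture(n);cv2.imwrite(f"pics/{n}0.png",c["image"][...,::-1]);np.save(n+"_P.npy",cloud(c));np.save(n+"_z.npy",c["range_z"]);print(n,c["extrinsics"],c["intrinsics"],[k for k in c])
E
```

```text
[ 0.23203582 -0.57957412  0.1859445 ] [[-9.28445501e-01 -3.71467474e-01 -9.30830429e-04]
 [-3.71468625e-01  9.28443278e-01  2.03494569e-03]
 [ 1.08307120e-04  2.23511047e-03 -9.99997496e-01]] 1.000024780197733 0.0
top [[-0.16204146  0.96624346 -0.20029012  0.2986677 ]
 [-0.98678142 -0.15820879  0.03510553  0.01244274]
 [ 0.00223283  0.20333112  0.97910749  1.08267478]
 [ 0.          0.          0.          1.        ]] [[478.06574025   0.         318.55503801]
 [  0.         478.06574025 240.66820227]
 [  0.           0.           1.        ]] ['image', 'range_z', 'intrinsics', 'extrinsics']
side [[-0.96519467  0.16599236 -0.2021034   0.37316494]
 [-0.2614305  -0.63394156  0.72785451  0.53272014]
 [-0.00730345  0.75535729  0.65527248  0.57960537]
 [ 0.          0.          0.          1.        ]] [[456.63451987   0.         313.37550308]
 [  0.         456.63451987 236.64211249]
 [  0.           0.           1.        ]] ['image', 'range_z', 'intrinsics', 'extrinsics']
```

View pics/top0.png

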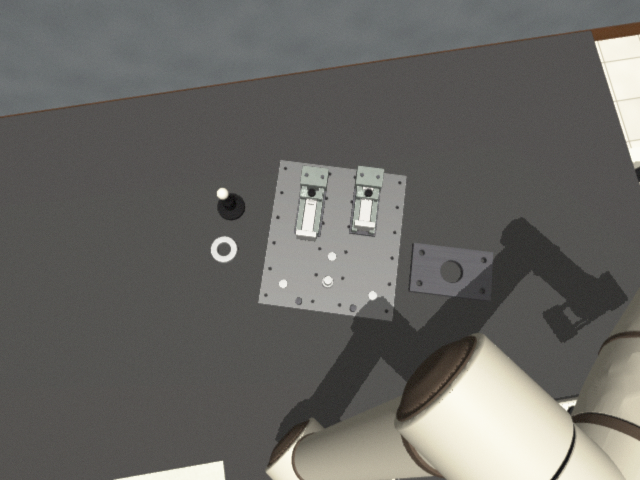

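View pics/side0.png

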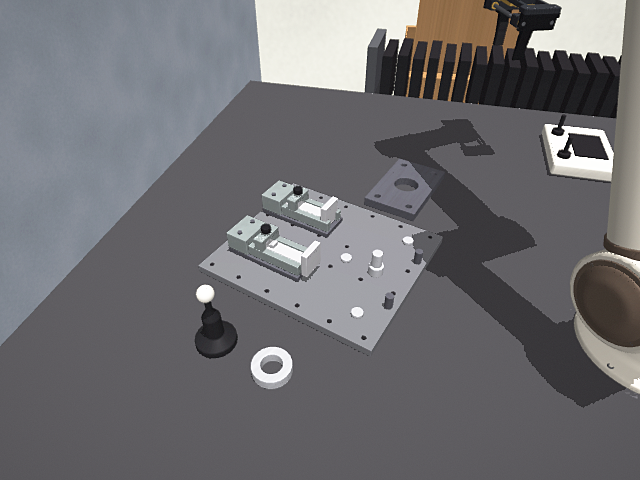

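The left (+y) unit's nose stands out: top image (307,235), side image (311,258). The right one is caught, and the gauge stands at about (327,281) in the top image. Next I'll measure the plate pose and the nose.

Run:
```python
from h import *
P=np.load("top_P.npy");S=np.load("side_P.npy")
reg=np.zeros(P.shape[:2],bool);reg[150:330,250:412]=1
for lo,hi in((-.01,.008),(.010,.022)):
    m=reg&(P[...,2]>lo)&(P[...,2]<hi);print(lo,m.sum(),np.median(P[m][:,2]))
m=reg&(P[...,2]>.010)
m=cv2.morphologyEx(m.astype(np.uint8),cv2.MORPH_OPEN,np.ones((5,5)))
# plate rect: from color/height
pl=m.astype(bool)&(P[...,2]<.022)
rc=cv2.minAreaRect((P[pl][:,:2]*1000).astype(np.float32));print("plate",rc)
print(cv2.boxPoints(rc))
def clus(Q,name,lo,hi,mask):
    mm=(mask&(Q[...,2]>lo)&(Q[...,2]<hi)).astype(np.uint8)
    n,l,st,ce=cv2.connectedComponentsWithStats(mm)
    for i in range(1,n):
        if st[i,4]>12:
            q=Q[l==i];print(name,st[i],q.mean(0).round(4),cv2.minAreaRect((q[:,:2]*1000).astype(np.float32)))
clus(P,"top",.064,.12,reg)
r2=np.zeros(P.shape[:2],bool);r2[150:360,180:450]=1
clus(S,"side",.066,.12,r2)
g=np.zeros_like(reg);g[265:300,312:342]=1
clus(P,"gauge",.05,.09,g)
```

```text
-0.01 9774 0.0006242214369397425
0.01 15188 0.016628082284709134
plate ((519.5107421875, -61.77995300292969), (300.48980712890625, 340.7853698730469), 73.08557891845703)
[[ 312.7765   -155.95076 ]
 [ 638.8196   -255.09987 ]
 [ 726.245      32.390854]
 [ 400.2019    131.53996 ]]
top [300 188  23  12 190] [ 0.6131 -0.0242  0.0724] ((614.4056396484375, -24.367225646972656), (48.725982666015625, 19.21921157836914), 72.91104888916016)
top [356 188  23  12 191] [ 0.5926 -0.1468  0.0725] ((593.68701171875, -147.27403259277344), (48.97567367553711, 19.120182037353516), 74.67488861083984)
top [354 220  21   9 129] [ 0.5261 -0.1281  0.0737] ((526.9029541015625, -128.07843017578125), (43.52717208862305, 12.877900123596191), 71.69636535644531)
top [296 229  20   9 122] [0.5264 0.0017 0.0739] ((527.0061645507812, 1.2225875854492188), (42.7756462097168, 12.855692863464355), 73.70246124267578)
side [287 186  22  18 194] [ 0.592  -0.1424  0.073 ] ((592.45458984375, -146.7023468017578), (51.4775276184082, 18.745529174804688), 72.19024658203125)
side [321 196  17  17 152] [ 0.5256 -0.1249  0.0732] ((526.02099609375, -127.794189453125), (45.61214828491211, 13.839129447937012), 72.36473083496094)
side [253 223  25  21 252] [ 0.6123 -0.02    0.0728] ((612.0435791015625, -23.482818603515625), (49.50949478149414, 18.430761337280273), 70.69819641113281)
side [301 240  20  22 202] [0.5252 0.0045 0.073 ] ((525.4989013671875, 2.1255340576171875), (45.32178497314453, 12.804051399230957), 73.1148681640625)
side [196 285  22  35 408] [0.6287 0.1674 0.0966] ((629.7868041992188, 164.88356018066406), (24.277233123779297, 20.554229736328125), 44.707279205322266)
gauge [324 276   8   9  59] [ 0.4196 -0.0291  0.0611] ((419.8834533691406, -29.22980499267578), (15.125913619995117, 16.38425636291504), 80.8589096069336)
```

Emit:
{"op": "play_rows", "data": {
  "commands": [
    [[0.016,0.036,0.02,0,0,-0.13,0.3],[0.032,0.072,0.02,0,0,-0.26,0.6],[0.048,0.108,0.02,0,0,-0.39,1],[0.064,0.144,0.02,0,0,-0.52,1],[0.08,0.18,0.02,0,0,-0.668,1]]
  ]
}}

```text
time_s: 0.6
tcp_pos: [0.312, -0.3995, 0.2067]
ee_rot: [[-0.959, 0.285, -0.0], [0.285, 0.959, 0.001], [0.001, 0.0, -1.0]]
wrist_force: [1.2, -1.0, -0.1]
gripper_width: 0.632
```

Emit:
{"op": "play_rows", "data": {
  "commands": [
    [[0.018,0.04,0,0,0,0,1],[0.036,0.08,0,0,0,0,1],[0.054,0.12,0,0,0,0,1],[0.072,0.16,0,0,0,0,1],[0.09,0.2,0,0,0,0,1]]
  ]
}}

```text
time_s: 1.1
tcp_pos: [0.402, -0.1994, 0.2069]
ee_rot: [[-0.96, 0.279, -0.0], [0.279, 0.96, 0.0], [0.0, 0.0, -1.0]]
wrist_force: [1.2, -0.5, -0.8]
gripper_width: 0.172
```

Emit:
{"op": "play_rows", "data": {
  "commands": [
    [[0.018,0.04,0,0,0,0,1],[0.036,0.08,0,0,0,0,1],[0.054,0.12,0,0,0,0,1],[0.072,0.16,0,0,0,0,1],[0.09,0.2,0,0,0,0,1]]
  ]
}}

```text
time_s: 1.6
tcp_pos: [0.492, 0.0006, 0.2069]
ee_rot: [[-0.96, 0.279, -0.0], [0.279, 0.96, -0.0], [0.0, -0.0, -1.0]]
wrist_force: [1.3, -1.0, 0.2]
gripper_width: 0.008
```

Run:
```python
from h import *
s=r.sense();print(s)
```

```text
{'time_s': 1.6, 'joints': array([ 1.90196532e+01,  8.12817651e+00, -1.57833598e+01, -7.75007732e-03,
       -6.61097468e+01, -1.25207304e+02]), 'joint_velocities': array([ 41.12929703,  17.22517767,  20.43782394,   0.286012  ,
        -3.05044332, -40.87466092]), 'effort': array([ -2.07136609, -27.86495626,  17.29049027,   3.88796434,
        -0.11621698,   0.45192903]), 'tcp_pos': array([0.49199212, 0.00061224, 0.20687706]), 'ee_rot': array([[-9.60338443e-01,  2.78836731e-01, -3.91481613e-04],
       [ 2.78836754e-01,  9.60338516e-01, -4.13113585e-06],
       [ 3.74802959e-04, -1.13126751e-04, -9.99999923e-01]]), 'wrist_force': array([ 1.34206512, -1.04117239,  0.23874898]), 'moment': array([-0.06834564, -0.1044797 ,  0.02695741]), 'gripper_width': 0.007988534853899094}
```

Emit:
{"op": "play_rows", "data": {
  "commands": [
    [[0.0035,0.01,0,0,0,0,1],[0.0035,0.01,-0.04,0,0,0,1],[0.0035,0.01,-0.08,0,0,0,1],[0.0035,0.01,-0.105,0,0,0,1],[0.0035,0.01,-0.105,0,0,0,1]]
  ]
}}

```text
time_s: 2.1
tcp_pos: [0.4919, 0.0076, 0.0984]
ee_rot: [[-0.96, 0.28, -0.009], [0.28, 0.96, -0.002], [0.008, -0.005, -1.0]]
wrist_force: [0.2, 0.0, 0.7]
gripper_width: 0.002
```

Run:
```python
from h import *
c=r.capture("side");cv2.imwrite("pics/s1.png",cv2.resize(c["image"][130:330,180:430,::-1],None,fx=3,fy=3,interpolation=3))
```

```text
(no output)
```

View pics/s1.png

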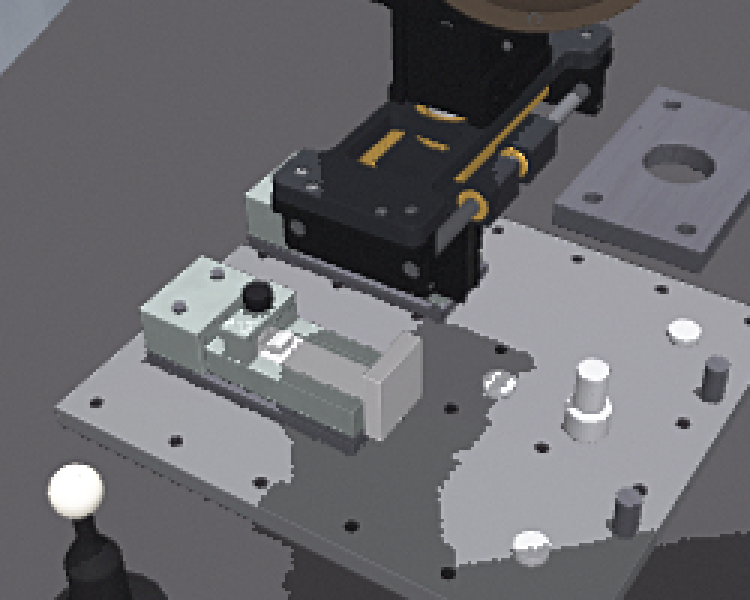

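Run:
```python
from h import *
s=r.sense();c=r.capture("side");P=cloud(c);p=s["tcp_pos"];print(p,s["joints"],s["joint_velocities"].round(2),s["wrist_force"])
T=np.linalg.inv(c["extrinsics"]);K=c["intrinsics"]
for q in (p,p-[0,0,-.07],[.5205,.0033,.051]):
    a=T[:3,:3]@q+T[:3,3];u=K[0,0]*a[0]/-a[2]+K[0,2];v=K[1,1]*-a[1]/-a[2]+K[1,2];print(u,v,"crop",(u-180)*3,(v-130)*3, "depth",-a[2],c["range_z"][int(v),int(u)])
reg=np.zeros(P.shape[:2],bool);reg[100:330,180:430]=1
m=reg&(P[...,2]>.095)&(P[...,2]<.30)
q=P[m]; 
for z in np.arange(.08,.3,.02):
    w=P[reg&(abs(P[...,2]-z)<.01)]
    if len(w)>5: print(z.round(3),len(w),w.min(0).round(3),w.max(0).round(3))
w=r.capture("wrist");cv2.imwrite("pics/w1.png",w["image"][...,::-1]);print(w["mount"])
c=r.capture("top");cv2.imwrite("pics/t1.png",c["image"][...,::-1])
```

```text
[0.49410171 0.00794166 0.10087002] [ 1.97940190e+01  1.44321903e+01 -2.44666379e+01  1.07310042e-02
 -5.13494562e+01 -1.26031833e+02] [-0.02 -2.17  3.61  1.17 -0.23  0.01] [0.97697195 0.32731201 0.64641603]
328.57031231763244 242.26218442211106 crop 445.7109369528973 336.78655326633316 depth 0.7201062144549647 0.8476764
329.2577873144251 206.83434169554366 crop 447.77336194327535 230.50302508663097 depth 0.6742371406321697 0.5915299
313.41160568879525 260.1532937453598 crop 400.23481706638574 390.4598812360794 depth 0.7614983038182874 0.7587861
0.08 376 [ 0.514 -0.043  0.07 ] [0.639 0.172 0.09 ]
0.1 62 [0.619 0.156 0.09 ] [0.638 0.175 0.11 ]
0.12 217 [0.619 0.153 0.11 ] [0.643 0.176 0.123]
0.14 98 [0.481 0.001 0.137] [0.502 0.02  0.15 ]
0.16 143 [0.481 0.    0.15 ] [0.5   0.022 0.17 ]
0.18 72 [ 0.481 -0.     0.17 ] [0.495 0.026 0.186]
0.2 90 [ 0.435 -0.065  0.206] [0.553 0.101 0.21 ]
0.22 1313 [ 0.435 -0.069  0.21 ] [0.554 0.102 0.23 ]
0.24 2716 [ 0.433 -0.076  0.23 ] [0.556 0.108 0.25 ]
0.26 1052 [ 0.435 -0.075  0.25 ] [0.554 0.107 0.27 ]
0.28 597 [ 0.463 -0.023  0.27 ] [0.52  0.033 0.29 ]
[[-2.80545045e-04  9.60303831e-01  2.78956042e-01  7.62427574e-02]
 [ 9.99999647e-01  4.85101608e-05  8.38700073e-04 -2.05394839e-03]
 [ 7.91874691e-04  2.78956179e-01 -9.60303506e-01 -1.97069970e-01]
 [ 0.00000000e+00  0.00000000e+00  0.00000000e+00  1.00000000e+00]]
```

View pics/w1.png

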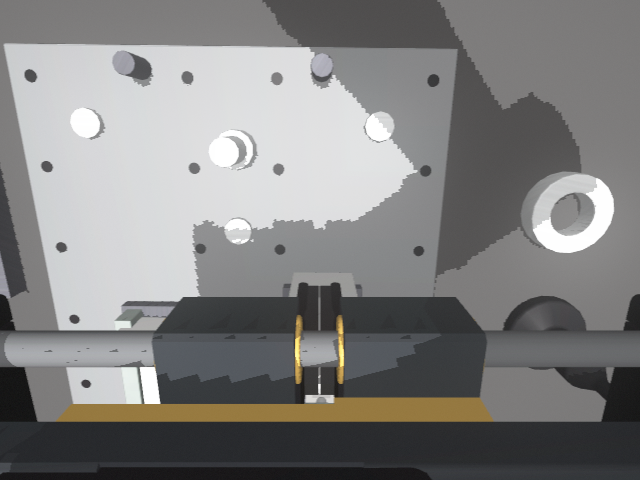

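Run:
```python
from h import *
s=r.sense();w=r.capture("wrist");p=s["tcp_pos"];print(p)
w["extrinsics"]=w["mount"];Pt=cloud(w);M=s["ee_rot"];P=Pt@M.T+p
for n,(u,v) in dict(plate=(280,200),plate2=(160,260),table=(500,60),gaugetop=(224,152),nosetop=(320,280),ring=(535,225),f1=(304,289),f2=(337,289),carr=(250,305)).items():print(n,Pt[v,u].round(4),P[v,u].round(4),w["range_z"][v,u])
m=(P[...,2]>.064)&(P[...,2]<.082);m[296:]=0;m[:,:280]=0;m[:,370:]=0
print("nose",m.sum(),P[m].min(0),P[m].max(0))
m=(w["range_z"]>0)&(Pt[...,2]>-.1)&(Pt[...,2]<.02)&(abs(Pt[...,1])<.05)&(abs(Pt[...,0])<.04);print("fingers",m.sum(),np.percentile(Pt[m],[0,5,50,95,100],axis=0).round(4), np.argwhere(m).min(0),np.argwhere(m).max(0))
c=r.capture("side");S=cloud(c)
print("side col",[(v,c["range_z"][v,326].round(3),S[v,326].round(3).tolist(),c["image"][v,326].tolist()) for v in range(205,262,4)])
```

```text
[0.49674192 0.00883769 0.10378814]
plate [ 0.0257 -0.0308  0.0885] [ 0.4637 -0.0135  0.0151] 0.288404
plate2 [-0.0207 -0.1242  0.0886] [ 0.4823 -0.1161  0.0151] 0.30146465
table [0.1225 0.1256 0.1055] [ 0.4145  0.1637 -0.0019] 0.27758873
gaugetop [ 0.0627 -0.0588  0.0428] [ 0.4203 -0.0301  0.0607] 0.23420537
nosetop [-0.0243 -0.0015  0.0562] [0.5198 0.0006 0.0477] 0.27122203
ring [0.0074 0.1578 0.0864] [0.534  0.1624 0.0177] 0.29125172
f1 [ 0.0106 -0.0085 -0.042 ] [0.4841 0.0036 0.1457] 0.16727977
f2 [ 0.011   0.0054 -0.043 ] [0.4876 0.0171 0.1467] 0.1662
carr [ 0.0375 -0.0179 -0.1149] [0.4554 0.0021 0.2185] 0.08974516
nose 165 [ 0.51340851 -0.01999453  0.06404359] [0.52654999 0.02190171 0.07402689]
fingers 2676 [[-0.0107 -0.0115 -0.0999]
 [-0.0084 -0.009  -0.0865]
 [ 0.0091 -0.0026 -0.0656]
 [ 0.0109  0.0043 -0.0377]
 [ 0.0115  0.0068 -0.0338]] [283 297] [403 340]
side col [(205, np.float32(0.587), [0.483, 0.076, 0.226], [83, 81, 87]), (209, np.float32(0.663), [0.496, 0.02, 0.175], [18, 18, 20]), (213, np.float32(0.669), [0.496, 0.019, 0.167], [21, 21, 24]), (217, np.float32(0.677), [0.497, 0.016, 0.158], [23, 22, 24]), (221, np.float32(0.681), [0.497, 0.017, 0.151], [23, 23, 25]), (225, np.float32(0.685), [0.496, 0.018, 0.143], [17, 14, 19]), (229, np.float32(0.85), [0.525, -0.101, 0.033], [109, 115, 114]), (233, np.float32(0.848), [0.523, -0.095, 0.029], [84, 83, 94]), (237, np.float32(0.857), [0.523, -0.097, 0.018], [73, 72, 76]), (241, np.float32(0.849), [0.521, -0.086, 0.017], [95, 95, 99]), (245, np.float32(0.841), [0.518, -0.076, 0.016], [95, 95, 100]), (249, np.float32(0.834), [0.516, -0.066, 0.016], [97, 96, 100]), (253, np.float32(0.822), [0.512, -0.053, 0.019], [97, 96, 101]), (257, np.float32(0.816), [0.51, -0.044, 0.017], [95, 95, 99]), (261, np.float32(0.808), [0.508, -0.034, 0.017], [94, 94, 98])]
```

View pics/t1.png

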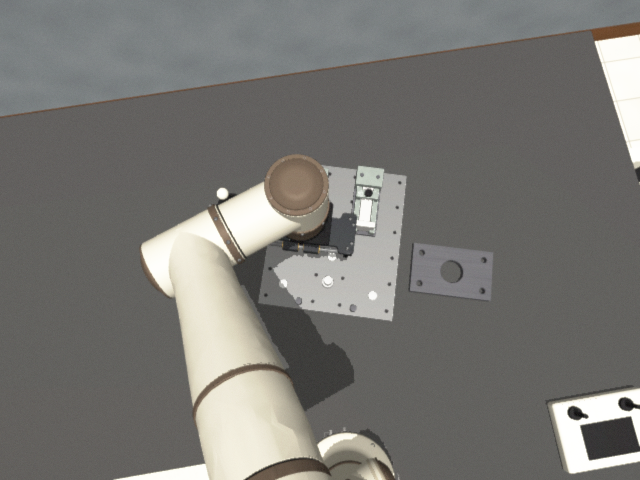

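The top image shows the gripper in front of the left nose. Both the side and wrist range data put the visible fingertips about 34 mm short of the reported TCP. The scene heights agree in both cameras, so I'll descend carefully, allow for either tip position, and re-measure.

Emit:
{"op": "play_rows", "data": {
  "commands": [
    [[0,0,-0.02,0,0,0,1],[0,0,-0.035,0,0,0,1],[0,0,-0.045,0,0,0,1],[0,0,-0.045,0,0,0,1],[0,0,-0.045,0,0,0,1]]
  ]
}}

```text
time_s: 2.9
tcp_pos: [0.4961, 0.0089, 0.0578]
ee_rot: [[-0.96, 0.279, 0.001], [0.279, 0.96, 0.0], [-0.001, 0.0, -1.0]]
wrist_force: [0.6, 0.1, 0.1]
gripper_width: 0.007
```

```bash
cat > m.py <<'E'
from h import *
s=r.sense();w=r.capture("wrist");p=s["tcp_pos"];print(s["time_s"],p,s["wrist_force"],s["gripper_width"])
w["extrinsics"]=w["mount"];Pt=cloud(w)
m=(w["range_z"]>0)&(Pt[...,2]>-.1)&(Pt[...,2]<.03)&(abs(Pt[...,1])<.012)&(abs(Pt[...,0])<.013);print("fingers",m.sum(),Pt[m].min(0),Pt[m].max(0))
c=r.capture("side");S=cloud(c);q=(S-p)@s["ee_rot"]
m=(c["range_z"]>0)&(q[...,2]>-.09)&(q[...,2]<.03)&(abs(q[...,1])<.025)&(abs(q[...,0])<.013);print("side fingers (tool)",m.sum(),q[m].min(0),q[m].max(0))
cv2.imwrite("pics/side_%03d.png"%(s["time_s"]*10),cv2.resize(c["image"][180:320,230:400,::-1],None,fx=4,fy=4,interpolation=3))
E
python3 m.py; ls pics
```

```text
2.9 [0.4960527  0.00886356 0.05776239] [0.64425504 0.14111032 0.11134014] 0.007101612127779147
fingers 2680 [-0.01101379 -0.01151491 -0.0999947 ] [ 0.0115659   0.00678139 -0.03394235]
side fingers (tool) 234 [-0.00383983 -0.01145616 -0.07946257] [ 0.01164334  0.01350849 -0.03637328]
s1.png
side0.png
side_029.png
t1.png
top0.png
w1.png
```

Emit:
{"op": "play_rows", "data": {
  "commands": [
    [[0,0,-0.01,0,0,0,1],[0,0,-0.02,0,0,0,1],[0,0,-0.029,0,0,0,1],[0,0,-0.029,0,0,0,1],[0,0,-0.029,0,0,0,1]]
  ]
}}

```text
time_s: 3.5
tcp_pos: [0.4952, 0.0086, 0.0276]
ee_rot: [[-0.96, 0.279, -0.001], [0.279, 0.96, -0.001], [0.001, -0.001, -1.0]]
wrist_force: [0.1, 0.3, 0.5]
gripper_width: 0.007
```

```bash
python3 m.py; ls pics
```

```text
3.5 [0.49521392 0.00864886 0.02757087] [0.06457513 0.3128341  0.4734661 ] 0.007242680577837963
fingers 4315 [-0.01286108 -0.0119497  -0.09977668] [0.01299653 0.01198965 0.01417569]
side fingers (tool) 520 [-0.0128117  -0.02450859 -0.0876894 ] [0.01294035 0.02484056 0.01317414]
s1.png
side0.png
side_029.png
side_035.png
t1.png
top0.png
w1.png
```

```bash
cp pics/$(ls -t pics|head -1) pics/look.png
```

```text
(no output)
```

View pics/look.png

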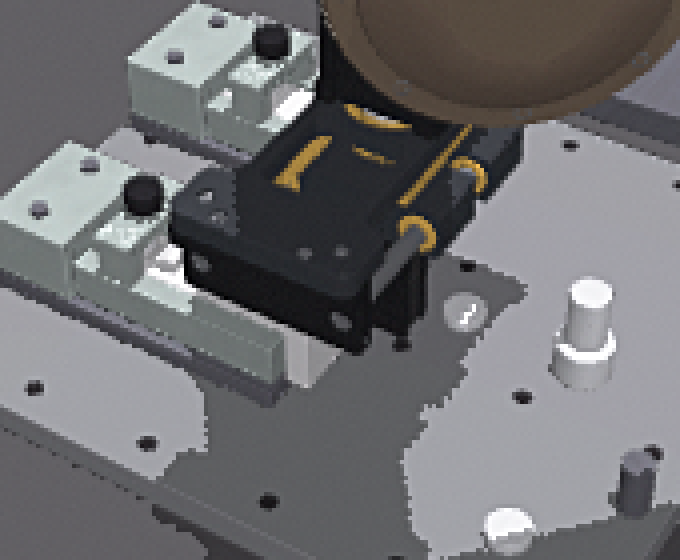

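Fingers stand just in front of the nose (crop about (405,330)), with the stop pins clear of the body. Now I'll advance slowly, watching the force.

Emit:
{"op": "play_rows", "data": {
  "commands": [
    [[0.004,0.001,0,0,0,0,1],[0.008,0,0,0,0,0,1],[0.012,-0.0015,0,0,0,0,1],[0.016,-0.0027,0,0,0,0,1],[0.018,-0.0033,0,0,0,0,1]]
  ]
}}

```text
time_s: 4.1
tcp_pos: [0.5112, 0.0054, 0.0276]
ee_rot: [[-0.96, 0.281, -0.005], [0.281, 0.96, -0.0], [0.005, -0.002, -1.0]]
wrist_force: [-6.9, 5.5, 4.5]
gripper_width: 0.005
```

```bash
python3 -c "
from h import *
s=r.sense();p=s['tcp_pos'];print(p,s['wrist_force'],s['moment'],p@[.959,-.284,0],p@[.284,.959,0])"
```

```text
[0.51118314 0.00541612 0.02759863] [-6.86983712  5.46025295  4.52369059] [ 1.37469958  1.97635109 -0.00851841] 0.48868645061362526 0.15037007520988002
```

Emit:
{"op": "play_rows", "data": {
  "commands": [
    [[0.005,-0.0014,0,0,0,0,1],[0.01,-0.0029,0,0,0,0,1],[0.0145,-0.0043,0,0,0,0,1],[0.019,-0.0056,0,0,0,0,1],[0.019,-0.0056,0,0,0,0,1]]
  ]
}}

```text
time_s: 4.6
tcp_pos: [0.5297, -0.0004, 0.0275]
ee_rot: [[-0.96, 0.28, -0.006], [0.28, 0.96, -0.0], [0.006, -0.002, -1.0]]
wrist_force: [-4.6, 1.9, 3.1]
gripper_width: 0.004
```

```bash
python3 -c "
from h import *
s=r.sense();p=s['tcp_pos'];print(p,s['wrist_force'],p@[.959,-.284,0],p@[.284,.959,0])
c=r.capture('side');cv2.imwrite('pics/push1.png',cv2.resize(c['image'][180:320,230:400,::-1],None,fx=4,fy=4,interpolation=3))"
```

```text
[ 5.29745486e-01 -3.66501580e-04  2.74757160e-02] [-4.63048386  1.87438608  3.08118578] 0.5081300079054581 0.15009624312246983
```

View pics/push1.png

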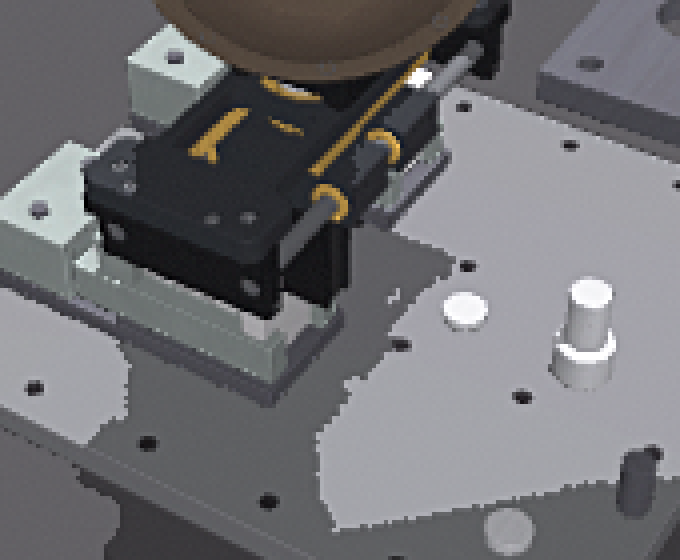

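Slide is following (around 20 mm, nose now inside the rails). Push about 11 mm more.

Emit:
{"op": "play_rows", "data": {
  "commands": [
    [[0.004,-0.0012,0,0,0,0,1],[0.008,-0.0024,0,0,0,0,1],[0.0105,-0.0031,0,0,0,0,1],[0.0105,-0.0031,0,0,0,0,1],[0.0105,-0.0031,0,0,0,0,1]]
  ]
}}

```text
time_s: 5.15
tcp_pos: [0.5391, -0.0033, 0.0274]
ee_rot: [[-0.96, 0.28, -0.008], [0.281, 0.96, -0.0], [0.008, -0.003, -1.0]]
wrist_force: [-7.6, 4.0, 5.1]
gripper_width: 0.007
```

```bash
python3 -c "
from h import *
s=r.sense();p=s['tcp_pos'];print(p,s['wrist_force'],p@[.959,-.284,0],p@[.284,.959,0])
c=r.capture('side');S=cloud(c)
a=S@[.959,-.284,0]-.4982;b=S@[.284,.959,0]-.1510
m=(S[...,2]>.055)&(S[...,2]<.079)&(abs(b)<.024)&(a>-.005)&(a<.07)
print(m.sum(),np.histogram(a[m],np.arange(-.005,.07,.005)))"
```

```text
[ 0.53910894 -0.00328184  0.02742766] [-7.64886966  4.04932043  5.12154761] 0.5179375195194735 0.14995965030238467
149 (array([ 0,  0, 19, 42, 16, 14, 19, 32,  4,  3,  0,  0,  0,  0,  0]), array([-0.005,  0.   ,  0.005,  0.01 ,  0.015,  0.02 ,  0.025,  0.03 ,
        0.035,  0.04 ,  0.045,  0.05 ,  0.055,  0.06 ,  0.065,  0.07 ]))
```

Emit:
{"op": "play_rows", "data": {
  "commands": [
    [[0.0025,-0.0007,0,0,0,0,1],[0.0025,-0.0007,0,0,0,0,1],[0.0025,-0.0007,0,0,0,0,1],[-0.002,0.0006,0,0,0,0,1],[-0.006,0.0018,0,0,0,0,1]]
  ]
}}

```text
time_s: 5.7
tcp_pos: [0.5335, -0.0016, 0.0274]
ee_rot: [[-0.96, 0.28, -0.007], [0.28, 0.96, -0.0], [0.006, -0.002, -1.0]]
wrist_force: [-6.0, 2.4, 3.8]
gripper_width: 0.004
```

Emit:
{"op": "play_rows", "data": {
  "commands": [
    [[-0.005,0.0015,0,0,0,0,1],[-0.012,0.0036,0,0,0,0,1],[-0.02,0.0059,0,0,0,0,1],[-0.028,0.0083,0,0,0,0,1],[-0.036,0.0107,0,0,0,0,1]]
  ]
}}

```text
time_s: 6.2
tcp_pos: [0.5004, 0.0094, 0.0281]
ee_rot: [[-0.96, 0.279, 0.0], [0.279, 0.96, 0.0], [-0.0, 0.0, -1.0]]
wrist_force: [0.2, -0.7, 0.1]
gripper_width: 0.005
```

Emit:
{"op": "play_rows", "data": {
  "commands": [
    [[0,0,0,0,0,0,1],[0,0,0.03,0,0,0,1],[0,0,0.07,0,0,0,1],[0,0,0.11,0,0,0,1],[0,0,0.15,0,0,0,1]]
  ]
}}

```text
time_s: 6.7
tcp_pos: [0.5009, 0.0092, 0.1798]
ee_rot: [[-0.96, 0.279, 0.0], [0.279, 0.96, -0.0], [-0.0, 0.0, -1.0]]
wrist_force: [1.6, 0.6, 0.3]
gripper_width: 0.007
```

Emit:
{"op": "play_rows", "data": {
  "commands": [
    [[-0.02,-0.03,0.02,0,0,0,1],[-0.04,-0.07,0.03,0,0,0,1],[-0.06,-0.11,0.03,0,0,0,1],[-0.08,-0.15,0.03,0,0,0,1],[-0.08,-0.15,0.03,0,0,0,1]]
  ]
}}

```text
time_s: 7.2
tcp_pos: [0.4186, -0.1437, 0.2084]
ee_rot: [[-0.959, 0.284, 0.0], [0.284, 0.959, -0.0], [-0.0, -0.0, -1.0]]
wrist_force: [-0.0, 1.1, -0.4]
gripper_width: 0.002
```

Run:
```python
from h import *
s=r.sense();print(s["tcp_pos"],s["wrist_force"],s["joint_velocities"].round(2))
c=r.capture("side");S=cloud(c);cv2.imwrite("pics/end.png",cv2.resize(c["image"][150:390,180:480,::-1],None,fx=2.5,fy=2.5,interpolation=3))
reg=np.zeros(S.shape[:2],bool);reg[150:360,180:450]=1
mm=(reg&(S[...,2]>.066)&(S[...,2]<.12)).astype(np.uint8);n,l,st,ce=cv2.connectedComponentsWithStats(mm)
for i in range(1,n):
    if st[i,4]>30:
        q=S[l==i];h=cv2.minAreaRect((q[:,:2]*1000).astype(np.float32));print(st[i],q.mean(0).round(4),h,"along",np.array(h[0])@[.959,-.284],"zmax",q[:,2].max())
```

```text
[ 0.41860915 -0.14372008  0.20842886] [-0.04032705  1.1298982  -0.44298808] [ 3.57  1.41  1.58 -0.28  1.21 -3.15]
[287 186  22  17 193] [ 0.5918 -0.1426  0.0732] ((592.3213500976562, -146.87628173828125), (51.4119987487793, 20.30830955505371), 69.72989654541016) along 609.7490387573241 zmax 0.08568074094123196
[321 196  17  18 156] [ 0.5256 -0.1244  0.0731] ((525.9218139648438, -127.37455749511719), (45.4801139831543, 13.392654418945312), 73.79948425292969) along 540.5333939208984 zmax 0.0769441420215714
[253 223  25  21 249] [ 0.6122 -0.0199  0.073 ] ((612.5794067382812, -23.608654022216797), (49.81394958496094, 19.587072372436523), 71.3723373413086) along 594.1685088043212 zmax 0.08428251604927939
[290 236  20  21 192] [ 0.5456 -0.0016  0.0731] ((546.1581420898438, -4.439825057983398), (44.73607635498047, 12.169561386108398), 72.65955352783203) along 525.0265685806274 zmax 0.07712952666943684
[196 285  23  35 412] [0.6285 0.1675 0.0965] ((629.6307983398438, 165.7409210205078), (24.551692962646484, 19.021617889404297), 34.02935791015625) along 556.7455140380858 zmax 0.11997287223006536
```

View pics/end.png

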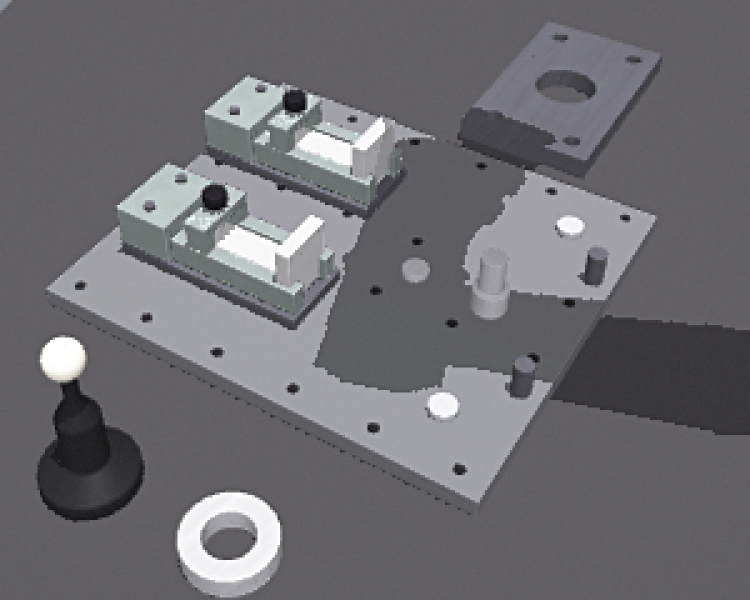

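Both slides are caught alike: the nose-to-bridge gap is 69.1 mm on b and 69.2 mm on a, which is about 22 mm of travel. Bystanders are in place and the arm is clear.

Emit:
{"op": "play_rows", "data": {
  "commands": [
    [[0,0,0,0,0,0,1],[0,0,0,0,0,0,1],[0,0,0,0,0,0,1],[0,0,0,0,0,0,1],[0,0,0,0,0,0,1]]
  ]
}}

```text
time_s: 7.75
tcp_pos: [0.4212, -0.1402, 0.2079]
ee_rot: [[-0.961, 0.278, -0.0], [0.278, 0.961, -0.0], [0.0, -0.0, -1.0]]
wrist_force: [-0.6, 0.3, 0.1]
gripper_width: 0.004
```

```bash
python3 -c "
from station import r
print(r.finish_job())"
```

```text
the job is handed in; nothing more can be done
None
```

I pushed the left pusher's nose (unit_b) in to roughly 30–32 mm with the shut fingertips and let it spring back. I then backed off, lifted clear and handed the job in at about 7.8 s; no verdict was reported.

**Last checks:**
- **Slides:** the last side view puts the nose-to-bridge gap at 69.1 mm on unit_b and 69.2 mm on unit_a. That is about 22 mm of travel on both, so both look caught.
- **Pins:** both knob tops read about 85 mm high, close to the 82 mm expected when down.
- **Bystanders:** the last picture shows none out of place. I re-measured only the reference ball, which had not moved. The gauge, ring gauge and part were checked by eye.
- **Arm:** it ended about 0.2 m above the table, with the wrist force down to noise level.

**One disagreement:** both cameras showed the visible fingertips ending about 34 mm short of the stated TCP. I therefore pushed with the TCP at 28 mm height, so the fingers met the upper part of the nose. I did not find the cause of the mismatch.

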